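# Hold the reset button of a keypad lock down with a pin punch

### The job

The keypad lock on the piece of door needs its code cleared: swing the brass cover well clear of the reset hole, take the thin punch with the yellow grip from the stand, put its nose down through the hole and press the recessed button fully down, without forcing it. Finish while still gripping the punch and holding the button fully down, so that I can key in a new code; leave the other two punches standing in the stand and everything else on the bench where it is.

Things in the scene. Friction and masses are not known exactly. Their poses are not given: they have to be found in the camera images.
- door_block: Sawn-off piece of oak door, 150 x 330 x 40 mm, lying flat on a black mat 170 x 350 x 4 mm; it does not move. Origin: centre of the mat's underside, on the bench; z up, y along its length, x across. A keypad lock is fitted on top.
- keypad_lock: Keypad lock fixed on the door piece, axes as door_block; origin 44 mm above door_block's. Steel face plate 70 x 250 mm, its level top 68 mm above the bench. Keypad towards +y, brass cover towards -y. A steel lever handle stands on it at y = -12 mm, its bar reaching 120 mm to +x, its top 46 mm above the plate.
- reset_hole (a point): Centre of the mouth of the round reset hole, level with the top of the face plate, at x = 0, y = -97 mm of door_block; axes as door_block. 8 mm wide, straight down through the 6 mm plate, 1.5 mm chamfer at the mouth. Below it lies the red button, 13 mm wide, its top 14 mm under the mouth.
- cover_hinge (a point): Point on the upright pivot axis of the brass swing cover, in the plane of the top of the face plate, 30 mm from reset_hole towards +y of door_block.
- cover_knob (a point): Knob of the brass swing cover (3.5 mm radius stem, 5 mm radius head), at half its height: 10 mm above the face plate, the knob's top is at 15.5 mm. It stands in the middle of the cover's round end, 30 mm from the pivot. The cover itself is 25 mm wide at that end and up to 5 mm above the plate.
- cover (a joint): Angle of the brass swing cover in rad: at 0 its round end lies centred over the reset hole; growing values swing it clockwise seen from above, the round end moving towards -x of door_block; stop at 1.75. The hole is uncovered from about 0.6. Light friction (about 0.5 N at the knob) keeps it where it is left.
- button (a joint): How far the recessed red button is pressed, in m: 0 out, 0.005 fully down at its stop. Sprung: it starts to give at about 2 N and is fully down at about 4.5 N.
- button_top (a point): Centre of the top of the recessed button, 14 mm straight below reset_hole when out.
- punch_stand: Wooden stand on the bench, block 50 x 160 x 70 mm (x, y, z) on a foot 62 x 172 x 6 mm; it does not move. Origin: centre of its underside, z up, y along the row of three upright holes at y = -50, 0 and +50 mm, 12.6 mm wide, their floor 10 mm above the bench. A punch stands tip down in each, heads 144 mm above the bench.
- punch_yellow: The thin pin punch, the one with the yellow grip: 134 mm long, 0.08 kg. Origin at the centre of its tip, z along its axis towards the head. Nose 5 mm thick from 0 to 30 mm, steel shank 11 mm thick to 66 mm, square ribbed yellow grip 14 x 14 mm from 67 to 127 mm (flats along x and y), then the head to 134 mm. It starts in any of the three holes of punch_stand, grip above the block, flats within 0.1 rad of the stand's sides.
- punch_yellow_tip (a point): Centre of the tip of the yellow punch (its origin).
- punch_yellow_grip (a point): Point on the axis of the yellow punch 102 mm above its tip, in the upper middle of the yellow grip: the place to grasp.
- punch_blue: Thicker punch with a blue grip, same outline but a 10 mm nose, too thick for the reset hole; origin at its tip; stands in another hole of punch_stand.
- punch_red: Thicker punch with a red grip, same outline but an 11.5 mm nose, too thick for the reset hole; origin at its tip; stands in another hole of punch_stand.
- lock_case: Bystander: mortise lock case with brass face plate, 74 x 78 x 16 mm, lying on the bench; origin at the centre of its underside.
- handle: Bystander: loose steel lever handle, 55 x 186 x 48 mm, lying on the bench; origin at the centre of its underside.
- padlock: Bystander: small brass padlock, 59 x 38 x 13 mm, lying on the bench; origin at the centre of its underside.

How it is judged:
On the way, in this order (a step that is already met when the one before it is completed fails the run):
1. the brass cover is swung clear of the reset hole (value of joint cover above 0.7 rad), for 0.2 s.
2. the nose of the yellow punch, held in the fingers, is through the reset hole (horizontal distance between punch_yellow_tip and reset_hole below 0.005 m and z of punch_yellow_tip in the frame of reset_hole below -0.008 m and contact force between the fingers and punch_yellow above 1 N), for 0.1 s.
At the end, for the whole second after the job is handed in: Fingers grip the yellow punch, upright within 0.2 rad in the reset hole (tip within 5 mm of its axis, 8 mm or more below the mouth), pushing over 2 N with the button at least 4 of 5 mm down; cover at 0.7 rad or more; blue and red punches upright in the stand (all of step 2 and value of joint button above 0.004 m and contact force between punch_yellow and door_block above 2 N and angle between punch_yellow's own z axis and vertical below 0.2 rad and value of joint cover above 0.7 rad and height (world z) of each of punch_blue, punch_red below 0.02 m and angle between each of punch_blue, punch_red's own z axis and vertical below 0.15 rad); the arm keeps its last pose, push and grip.
It fails at once if the punch is forced into the lock (more than 30 N) (contact force between punch_yellow and door_block above 30 N).
It fails at once if another punch is pulled out or knocked over (distance of any of punch_blue, punch_red from where it was at the start of the episode above 0.025 m).
It fails at once if the lock case, loose handle or padlock is pushed about (more than 30 mm) (distance of any of lock_case, handle, padlock from where it was at the start of the episode above 0.03 m).
It also fails if it takes over 58 s, if anything falls off the work surface, if the arm or the gripper's body presses on something with over 40 N, if the wrist force passes 120 N, or if a joint passes its speed limit or range.

### The arm

A 6-joint arm with a two-finger parallel gripper is mounted at the origin on a cart in front of the work surface, level with it; the furniture and walls round the work are solid. World frame = base frame: x ahead of the robot, y to its left, z up, the work surface at z = 0. Lengths are in m, angles in rad, forces in N, time in s.
With the tool pointing down it reaches from about 0.3 to 0.875 m from the base axis. Payload 6.4 kg.
Tool frame: the origin (TCP) lies between the finger pads; the fingertips stand 19 mm ahead of it and the grasp point (between the pads) is the TCP (ctrl.tips_ahead is the z of the fingertips in the tool frame, in m); z points along the fingers, y is the line along which they close (so a half turn about z gives the same grasp; the last joint's range is limited). The gripper opens to 85 mm and grips with 20 to 120 N. Pads are 22 mm wide; open, the fingers measure 114 mm over their backs; the gripper's body (76 mm by 85 mm) begins 54 mm behind the grasp point. The pads swing forward as they close: fully open they stand 13 mm farther back than shut.
Start: joints at [1.132, 0.181, 1.607, -0, 1.354, -0.206], TCP at [0.133, 0.56, 0.25] pointing down, gripper open.
Joint ranges: [-2.99, 2.99], [-0.89, 2.07], [0.3, 2.58], [-1.14, 4.28], [0, 2.63], [-3.12, 3.12]. Speed limits (rad/s): [2.57, 2.57, 3.01, 3.14, 3.14, 3.14].

### API

Orientations are given as a unit quaternion [w, x, y, z].
In Python, from bench import readout, vision, ctrl gives the robot as it stands.
- The arm moves only by the tool play_rows, never from a script. Its arguments are lists of equal length, an entry for each row: "xyz": the shift along the tool's x, y, z in mm, a list of three; "rot": the turn, a rotation vector about the tool's x, y, z in rad, a list of three; "grip": the opening, from 0 (shut) to 1 (fully open). In form: {"xyz": [[x, y, z], ...], "rot": [[rx, ry, rz], ...], "grip": [grip, ...]}. A call has exactly 10 rows; each row is the pose to reach, as a shift and turn from the pose commanded when the call began, along the tool's axes at that moment; what a row does not reach only later rows make up. A row lasts 1/8 s, in which the tool goes at most 62.5 mm and 10.7 degrees, less where a joint would pass 70% of its speed; a pose out of reach is approached as far as the arm can. A call with a gripper value outside its range is refused whole. The fingers move at their own pace and stop on an object; the grip force is fixed at half the most. Time passes only in rows, so rows that repeat a pose let the fingers close, or fill a call up. It gives the time, the measured TCP pose, the force, the opening and the grip force at its end, in the units of the state.
- readout.get_obs(): the state, without advancing time (a new reading comes with each control period).
- vision.camera(name): name is "scene" or "side" or "wrist"; returns a dict with "color" (400x640x3 uint8, red, green, blue), "depth" (400x640 float32, m along the optical axis (not along the pixel's ray), 0 where there is no reading), "camera_matrix" (3x3 intrinsics, pixels), "k1" (the pictures are not rectified: a ray, as slopes to the right and down, at radius r is drawn at 1 + k1 r^2 times it, then the intrinsics apply), "extrinsics" (4x4, takes a point from camera to world coordinates); the wrist camera has in their place "hand_eye" (4x4, takes a point from camera to tool coordinates, whose origin is the TCP and whose axes are the flange's). Camera axes: x right, y down, z forward; pixel columns grow to the right and rows downward; lengths in m; the calibration is good to about 2 mm. A picture is of the moment at which its call begins: read the wrist's pose just before it.
- ctrl.hand_in(): hands the job in; it is judged then, once.
The state is a dict: "time_s": time; "q": joint angles; "dq": joint speeds; "joint_efforts": joint torques, N m; "eef_pos": TCP position; "eef_rot": TCP orientation; "wrist_force": force on the tool from outside, world axes, zero at the start; "torque": the same for the moment, N m; "opening": opening from 0.0 (shut) to 1.0 (fully open); "grasp_force": force on a finger pad.
Only numpy, scipy, OpenCV 4.12 (cv2) and the standard library are available. Lean on these libraries where they do the work, as an engineer would, in place of code of your own. Each camera call takes 0.05 s, during which the arm holds its last target. There are 200 camera calls.

## Working session

There is one attempt and no reset: what is moved stays moved. The work goes in short steps, Python scripts to look and compute and a tool call to move; the robot and the scene stay as the last step left them, time stands still between calls to the robot, and variables do not carry over. Pictures are saved under pics/ and viewed, at most 10 in all, crops included, and the job is handed in when it is done.

Besides the shell and the picture viewer there is one more tool, called after ">>>" as name(argument=value, ...) on one line, values as JSON. play_rows: Moves the arm, as the interface text tells. Its arguments: {"type":"object","properties":{"xyz":{"type":"array","items":{"type":"array","items":{"type":"number"}}},"rot":{"type":"array","items":{"type":"array","items":{"type":"number"}}},"grip":{"type":"array","items":{"type":"number"}}},"required":["xyz","rot","grip"]}

```bash
mkdir -p pics; ls; cat > h.py <<'E'
import numpy as np, cv2
from scipy.spatial.transform import Rotation as R
from bench import readout, vision, ctrl
def T_tool(o):
    T=np.eye(4); q=o["eef_rot"]; T[:3,:3]=R.from_quat([q[1],q[2],q[3],q[0]]).as_matrix(); T[:3,3]=o["eef_pos"]; return T
def cam(n):
    o=readout.get_obs(); c=vision.camera(n)
    c["T"]=np.array(c["extrinsics"]) if n!="wrist" else T_tool(o)@np.array(c["hand_eye"])
    return c
def rays(c,px):
    K=np.array(c["camera_matrix"]); px=np.atleast_2d(np.array(px,float))
    d=np.stack([(px[:,0]-K[0,2])/K[0,0],(px[:,1]-K[1,2])/K[1,1]],1); s=d.copy()
    for _ in range(20): s=d/(1+c["k1"]*(s**2).sum(1,keepdims=True))
    return np.c_[s,np.ones(len(s))]@c["T"][:3,:3].T, c["T"][:3,3]
def onplane(c,px,z):
    r,o=rays(c,px); return o+r*((z-o[2])/r[:,2])[:,None]
def proj(c,P):
    p=(np.atleast_2d(P)-c["T"][:3,3])@c["T"][:3,:3]; s=p[:,:2]/p[:,2:]
    s=s*(1+c["k1"]*(s**2).sum(1,keepdims=True)); K=np.array(c["camera_matrix"])
    return s*[K[0,0],K[1,1]]+[K[0,2],K[1,2]]
def save(c,n): cv2.imwrite("pics/"+n+".png",c["color"][:,:,::-1])
E
python3 - <<'E'
from h import *
o=readout.get_obs(); print(o)
cs=[cam(n) for n in("scene","side","wrist")]
for n,c in zip(("scene","side","wrist"),cs):
    save(c,n+"0"); print(n,c["T"].round(3).tolist(),c["camera_matrix"],c["k1"])
E
```

```text
pics
{'time_s': 0.0, 'q': array([ 1.13168591e+00,  1.81559245e-01,  1.60798634e+00,  1.42777871e-05,
        1.35381802e+00, -2.06267371e-01]), 'dq': array([ 0.00019629, -0.00059839,  0.00030406,  0.00043233, -0.00069317,
        0.00077404]), 'joint_efforts': array([-1.91710496e-03, -4.44874656e+01, -3.51331723e+01, -3.39541239e-04,
        9.02269618e-03, -2.98328359e-06]), 'eef_pos': array([0.13241511, 0.55901634, 0.24938437]), 'eef_rot': array([-2.87409095e-04,  1.16160194e-01,  9.93230097e-01, -8.37558323e-04]), 'wrist_force': array([-0.89225086, -0.12944193,  0.00164965]), 'torque': array([0.04356045, 0.0453458 , 0.00108802]), 'grasp_force': 0.0, 'opening': 1.0003304082374211}
scene [[0.524, -0.534, 0.663, -0.468], [-0.851, -0.344, 0.396, -0.655], [0.017, -0.772, -0.635, 1.065], [0.0, 0.0, 0.0, 1.0]] [[473.30077498   0.         319.38803673]
 [  0.         473.30077498 195.91085298]
 [  0.           0.           1.        ]] -0.0666924866610778
side [[-0.849, -0.351, 0.395, 0.094], [-0.528, 0.545, -0.651, 0.69], [0.013, -0.762, -0.648, 0.856], [0.0, 0.0, 0.0, 1.0]] [[394.9059918    0.         320.91356017]
 [  0.         394.9059918  201.29636219]
 [  0.           0.           1.        ]] -0.08769877673507868
wrist [[0.232, 0.927, 0.293, 0.058], [0.973, -0.221, -0.071, 0.579], [-0.001, 0.302, -0.953, 0.373], [0.0, 0.0, 0.0, 1.0]] [[301.14016101   0.         314.96804133]
 [  0.         301.14016101 196.07666019]
 [  0.           0.           1.        ]] -0.0241402632551738
```

View pics/scene0.png

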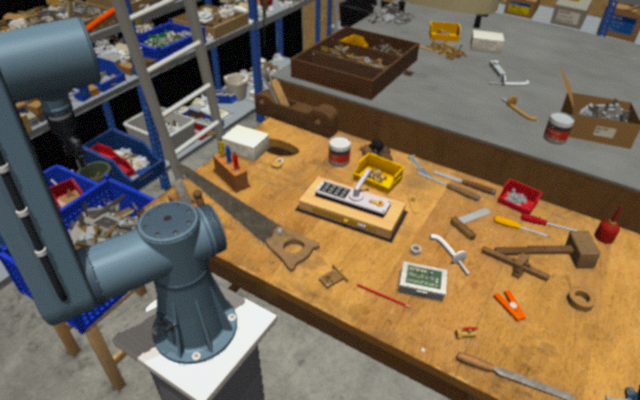

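View pics/side0.png

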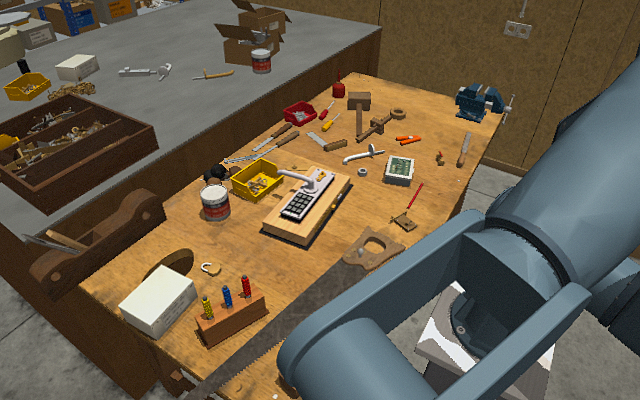

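The scene view shows the lock block at about (352,208), with the stand at (232,172). In the side view the stand is at (230,318), with yellow leftmost at (207,307), blue at (227,296) and red at (246,286). The lock is at (307,205), with the keypad end nearest the side camera.

```bash
cat >> h.py <<'E'
def cloud(c):
    v,u=np.mgrid[0:400,0:640]; r,o=rays(c,np.c_[u.ravel(),v.ravel()])
    return (o+r*c["depth"].reshape(-1,1)).reshape(400,640,3)
def rect(P,xy,rad,z0,z1):
    m=(abs(P[...,2]-(z0+z1)/2)<(z1-z0)/2)&(np.hypot(P[...,0]-xy[0],P[...,1]-xy[1])<rad)
    q=P[m]; (cx,cy),(w,h),a=cv2.minAreaRect((q[:,:2]*1000).astype(np.float32))
    return m.sum(),round(cx,1),round(cy,1),round(w,1),round(h,1),round(a,2)
E
python3 - <<'E'
from h import *
for n,blk,st in(("scene",(352,208),(232,172)),("side",(307,205),(230,318))):
    c=cam(n); P=cloud(c)
    print(n,onplane(c,[blk],.06).round(3),onplane(c,[st],.07).round(3),P[blk[1],blk[0]],P[st[1],st[0]])
    b=onplane(c,[blk],.06)[0]; s=onplane(c,[st],.05)[0]
    print("oak",rect(P,b,.2,.038,.05)); print("plate",rect(P,b,.16,.062,.072)); print("stand",rect(P,s,.1,.064,.076))
    hsv=cv2.cvtColor(c["color"],cv2.COLOR_RGB2HSV)
    near=(np.hypot(P[...,0]-s[0],P[...,1]-s[1])<.12)&(P[...,2]>.08)&(P[...,2]<.15)
    for k,lo,hi in(("yel",(20,130,80),(35,255,255)),("blue",(100,120,50),(130,255,255)),("red",(170,130,80),(180,255,255)),("red0",(0,180,80),(6,255,255))):
        m=(cv2.inRange(hsv,lo,hi)>0)&near
        if m.sum()>5: print(k,m.sum(),P[m].mean(0).round(4),P[m].min(0).round(3),P[m].max(0).round(3))
E
```

```text
scene [[ 0.587 -0.15   0.06 ]] [[0.518 0.294 0.07 ]] [ 0.60200645 -0.14246097  0.04575902] [0.51610575 0.29186932 0.07211751]
oak (np.int64(1578), 635.7, -124.3, 159.0, 330.7, 5.76)
plate (np.int64(823), 635.2, -123.0, 82.3, 253.0, 5.98)
stand (np.int64(272), 552.3, 333.5, 151.9, 55.6, 71.46)
yel 60 [0.5697 0.3831 0.1124] [0.561 0.375 0.083] [0.579 0.394 0.139]
blue 36 [0.5517 0.3345 0.1156] [0.544 0.326 0.086] [0.563 0.342 0.137]
red0 47 [0.5352 0.2896 0.1134] [0.529 0.284 0.081] [0.544 0.298 0.139]
side [[ 0.607 -0.072  0.06 ]] [[0.531 0.364 0.07 ]] [ 0.60135472 -0.06357121  0.06883953] [0.53717417 0.35928838 0.05954345]
oak (np.int64(1701), 682.2, -108.8, 248.3, 312.2, 5.35)
plate (np.int64(908), 634.6, -113.2, 72.9, 232.6, 5.48)
stand (np.int64(1115), 556.4, 338.1, 160.9, 54.9, 69.32)
yel 122 [0.5687 0.3883 0.112 ] [0.564 0.38  0.08 ] [0.581 0.395 0.144]
blue 105 [0.5515 0.3425 0.1138] [0.547 0.334 0.081] [0.573 0.388 0.145]
red 12 [0.5346 0.2954 0.1072] [0.531 0.29  0.081] [0.544 0.3   0.136]
red0 96 [0.5347 0.2949 0.112 ] [0.529 0.287 0.08 ] [0.547 0.3   0.139]
```

View pics/wrist0.png

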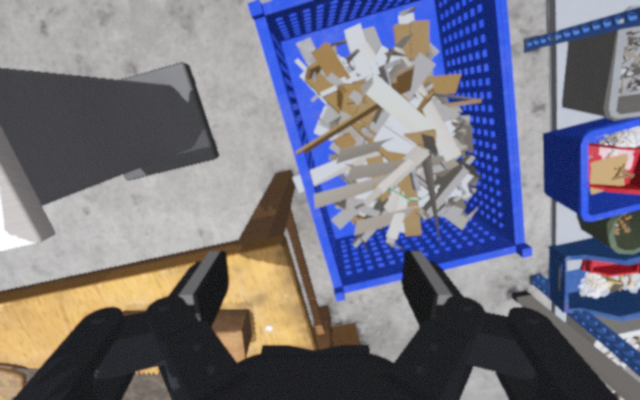

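The wrist view shows only bins and the bench corner. The depth data puts the block centre at (0.635,-0.124), turned 5.8°, so the hole should be near (0.645,-0.220). The yellow punch is near (0.569,0.386). I'm moving to the lock now.

>>> play_rows(xyz=[[-41,-38,0],[-82,-77,0],[-122,-115,0],[-163,-154,0],[-204,-192,0],[-244,-230,0],[-285,-269,0],[-326,-307,0],[-366,-346,0],[-407,-384,0]], rot=[[0,0,0.12],[0,0,0.25],[0,0,0.37],[0,0,0.5],[0,0,0.62],[0,0,0.74],[0,0,0.86],[0,0,0.99],[0,0,1.11],[0,0,1.236]], grip=[1,1,1,1,1,1,1,1,1,1])

```text
time_s: 1.5
eef_pos: [0.4408, 0.0902, 0.2505]
eef_rot: [0.0, 0.672, 0.741, 0.0]
wrist_force: [0.6, 0.6, -0.0]
opening: 0.998
grasp_force: 0.0
```

>>> play_rows(xyz=[[-41,22,0],[-82,43,0],[-123,65,0],[-164,86,0],[-205,108,0],[-246,130,0],[-287,151,0],[-328,173,0],[-328,173,0],[-328,173,0]], rot=[[0,0,0],[0,0,0],[0,0,0],[0,0,0],[0,0,0],[0,0,0],[0,0,0],[0,0,0],[0,0,0],[0,0,0]], grip=[1,1,1,1,1,1,1,1,1,1])

```text
time_s: 2.75
eef_pos: [0.6451, -0.2163, 0.2496]
eef_rot: [-0.001, 0.67, 0.742, -0.0]
wrist_force: [-0.1, 0.2, -0.4]
opening: 0.999
grasp_force: 0.0
```

```bash
python3 - <<'E'
from h import *
c=cam("wrist"); save(c,"w1"); P=cloud(c)
print("oak",rect(P,(.635,-.124),.25,.040,.048)); print("plate",rect(P,(.635,-.124),.18,.064,.072))
th=np.deg2rad(5.8); C=np.array([.635,-.123])
f=lambda x,y,z:[C[0]+x*np.cos(th)-y*np.sin(th),C[1]+x*np.sin(th)+y*np.cos(th),z]
print(proj(c,[f(0,-97,.0835) if 0 else f(0,-.097,.0835),f(-.035,-.125,.068),f(.035,-.125,.068),f(.035,.125,.068)]).round(1))
E
```

```text
oak (np.int64(17045), 724.4, -156.7, 318.1, 242.5, 5.76)
plate (np.int64(11820), 638.9, -148.9, 70.2, 196.4, 5.48)
[[314.1 187. ]
 [281.7 208.1]
 [346.8 208.1]
 [355.3 -71.4]]
```

View pics/w1.png

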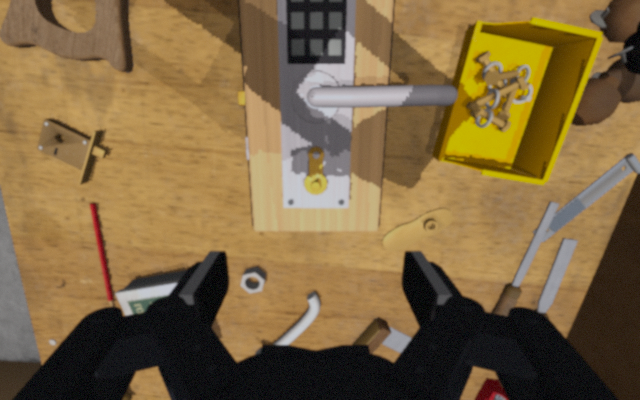

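The wrist view shows the plate end at (283–350, 207). The brass cover runs from its hinge at (316,153) to its knob at (316,183), and the lever bar is at row 97. I'll refine the hole position from the plate edges and the knob.

```bash
python3 - <<'E'
from h import *
c=cam("wrist"); P=cloud(c); hsv=cv2.cvtColor(c["color"],cv2.COLOR_RGB2HSV)
m=(hsv[...,1]>120); m[:140]=0;m[201:]=0;m[:,:295]=0;m[:,338:]=0
b=cv2.connectedComponentsWithStats(m.astype(np.uint8))
print(b[2],b[3].round(1))
v,u=np.nonzero(m&(hsv[...,2]>150)); print("bright",u.mean(),v.mean())
# head of knob = brightest disc; 
k=np.c_[u,v][(v>170)]; (cx,cy),r=cv2.minEnclosingCircle(k.astype(np.float32)); print(cx,cy,r, onplane(c,[(cx,cy)],.0805).round(4))
zz=P[...,2].copy(); zz[~m]=0; print("high",zz.max(), np.argwhere(zz>.079).mean(0), onplane(c,[np.argwhere(zz>.079).mean(0)[::-1]],.083))
g=(hsv[...,1]<60)&(hsv[...,2]>120)&(abs(P[...,2]-.068)<.01); g[:130]=0
n=cv2.connectedComponentsWithStats(g.astype(np.uint8)); i=1+n[2][1:,4].argmax(); print(n[2][i])
ct=np.argwhere(n[1]==i)[:,::-1]; W=onplane(c,ct,.068); (x,y),s,a=cv2.minAreaRect((W[:,:2]*1000).astype(np.float32)); print(x,y,s,a)
print(cv2.boxPoints(((x,y),s,a)))
E
```

```text
[[     0      0    640    400 255397]
 [   305    148     21     46    603]] [[319.5 199.6]
 [315.3 173.3]]
bright 315.7190332326284 182.4592145015106
315.33209228515625 182.5223846435547 10.821011543273926 [[ 0.6457 -0.2152  0.0805]]
high 0.3734501028154811 [186.59459459 314.64864865] [[ 0.64537594 -0.21881607  0.083     ]]
[ 281  130   69   79 3416]
644.4667358398438 -205.82920837402344 (69.99701690673828, 82.53276062011719) 5.688096046447754
[[ 605.55054 -168.23483]
 [ 613.7306  -250.3612 ]
 [ 683.38293 -243.42358]
 [ 675.2029  -161.29721]]
```

>>> play_rows(xyz=[[-2,0,0],[-2,0,20],[-2,0,45],[-2,0,70],[-2,0,95],[-2,0,120],[-2,0,140],[-2,0,150],[-2,0,154],[-2,0,154]], rot=[[0,0,0],[0,0,0],[0,0,0],[0,0,0],[0,0,0],[0,0,0],[0,0,0],[0,0,0],[0,0,0],[0,0,0]], grip=[0.35,0.35,0.35,0.35,0.35,0.35,0.35,0.35,0.35,0.35])

```text
time_s: 4.1
eef_pos: [0.6461, -0.2189, 0.0967]
eef_rot: [0.0, 0.67, 0.742, 0.0]
wrist_force: [-0.3, -0.5, -0.3]
opening: 0.354
grasp_force: 0.0
```

>>> play_rows(xyz=[[0,-6,0],[0,-12,0],[1,-18,0],[3,-24,0],[6,-29,0],[10,-33,0],[14,-36,0],[17,-38,0],[17,-38,0],[17,-38,0]], rot=[[0,0,0],[0,0,0],[0,0,0],[0,0,0],[0,0,0],[0,0,0],[0,0,0],[0,0,0],[0,0,0],[0,0,0]], grip=[0.35,0.35,0.35,0.35,0.35,0.35,0.35,0.35,0.35,0.35])

```text
time_s: 5.35
eef_pos: [0.6062, -0.2055, 0.0962]
eef_rot: [-0.0, 0.67, 0.742, -0.0]
wrist_force: [0.1, 0.0, -1.3]
opening: 0.351
grasp_force: 0.1
```

>>> play_rows(xyz=[[0,0,-15],[0,0,-30],[0,0,-50],[0,10,-70],[0,20,-90],[0,30,-110],[0,38,-130],[0,38,-153],[0,38,-153],[0,38,-153]], rot=[[0,0,0],[0,0,0],[0,0,0],[0,0,0],[0,0,0],[0,0,0],[0,0,0],[0,0,0],[0,0,0],[0,0,0]], grip=[0.35,0.35,0.35,1,1,1,1,1,1,1])

```text
time_s: 6.6
eef_pos: [0.6437, -0.2017, 0.2491]
eef_rot: [-0.0, 0.67, 0.742, -0.0]
wrist_force: [0.2, -0.4, 0.2]
opening: 1.003
grasp_force: 0.0
```

```bash
python3 - <<'E'
from h import *
c=cam("wrist"); 
pr=proj(c,[[.6455,-.2185,.068]])[0]; print(pr)
u,v=map(int,pr); g=c["color"][v-60:v+60,u-80:u+80]
cv2.imwrite("pics/w2.png",cv2.resize(g[:,:,::-1],None,fx=5,fy=5,interpolation=cv2.INTER_CUBIC)); print(u-80,v-60)
w=vision.camera("side"); 
E
```

```text
[314.81436972 195.51392696]
234 135
```

View pics/w2.png

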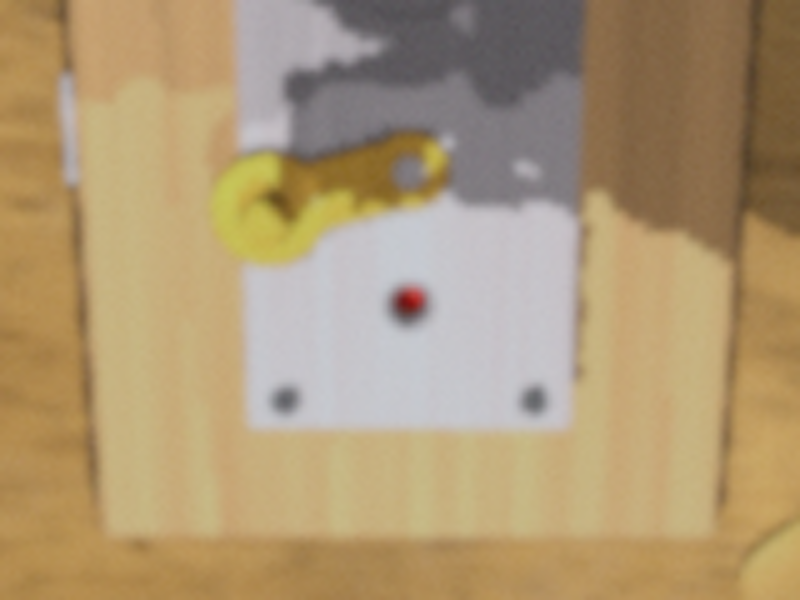

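The crop shows the cover swung about 1.3 rad clear and the red button visible in the hole at full-image pixel (315.4,195.6), which gives (0.646,-0.2186). I'm moving on to the stand.

>>> play_rows(xyz=[[59,-2,-5],[118,-3,-10],[178,-5,-20],[237,-7,-20],[296,-9,-20],[355,-10,-20],[414,-12,-20],[474,-14,-20],[533,-15,-20],[592,-17,-20]], rot=[[0,0,0.05],[0,0,0.1],[0,0,0.15],[0,0,0.2],[0,0,0.25],[0,0,0.3],[0,0,0.35],[0,0,0.4],[0,0,0.45],[0,0,0.45]], grip=[1,1,1,1,1,1,1,1,1,1])

```text
time_s: 7.95
eef_pos: [0.566, 0.387, 0.2681]
eef_rot: [-0.0, 0.819, 0.574, -0.001]
wrist_force: [0.5, 1.0, 0.3]
opening: 1.0
grasp_force: 0.0
```

```bash
python3 - <<'E'
from h import *
c=cam("wrist"); save(c,"w3"); P=cloud(c); print(readout.get_obs()["eef_pos"])
print("stand",rect(P,(.553,.336),.12,.066,.074))
hsv=cv2.cvtColor(c["color"],cv2.COLOR_RGB2HSV)
near=(np.hypot(P[...,0]-.553,P[...,1]-.336)<.12)&(P[...,2]>.08)&(P[...,2]<.15)
for k,lo,hi in(("yel",(20,130,80),(35,255,255)),("blue",(100,120,50),(130,255,255)),("red0",(0,180,80),(6,255,255))):
    m=(cv2.inRange(hsv,lo,hi)>0)&near
    if m.sum()>5: print(k,m.sum(),P[m].mean(0).round(4),rect(P*m[...,None],P[m].mean(0),.03,.09,.138),np.argwhere(m).mean(0)[::-1])
print(proj(c,[[.569,.386,.144],[.569,.386,.137]]))
w=(hsv[...,1]<50)&(hsv[...,2]>150)&(np.hypot(P[...,0]-.6,P[...,1]-.45)<.2)
print("box",np.percentile(P[w],[2,50,98],axis=0).round(3))
E
```

```text
[0.56328065 0.39407899 0.26793218]
stand (np.int64(4487), 556.4, 341.6, 159.8, 50.1, 69.71)
yel 330 [0.5764 0.3927 0.1214] (np.int64(287), 575.4, 388.6, 14.2, 14.4, 71.54) [324.03333333 180.26363636]
blue 301 [0.5586 0.3473 0.1157] (np.int64(262), 557.7, 343.9, 9.7, 11.2, 69.98) [322.30564784 226.43189369]
red0 299 [0.5417 0.3008 0.1159] (np.int64(257), 540.6, 297.4, 11.3, 10.9, 70.04) [321.97658863 270.34113712]
[[319.24781407 196.42570411]
 [319.15426376 194.01399795]]
box [[ 0.679  0.341 -0.797]
 [ 0.733  0.423  0.068]
 [ 0.785  0.575  0.069]]
```

View pics/w3.png

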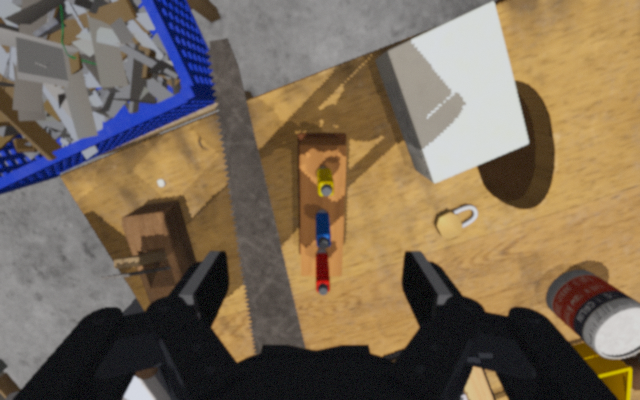

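The wrist view shows yellow at (325,183), blue at (322,230) and red at (322,275). The white box is clear to the right and lower than the fingers will be. The arm was still settling, so I'm re-measuring at rest.

```bash
cat > m.py <<'E'
from h import *
cam("side")
c=cam("wrist"); P=cloud(c); o=readout.get_obs(); print(o["eef_pos"],o["eef_rot"],np.abs(o["dq"]).max())
print("stand",rect(P,(.553,.336),.12,.066,.074))
hsv=cv2.cvtColor(c["color"],cv2.COLOR_RGB2HSV)
near=(np.hypot(P[...,0]-.553,P[...,1]-.336)<.12)&(P[...,2]>.08)&(P[...,2]<.15)
m=(cv2.inRange(hsv,(20,130,80),(35,255,255))>0)&near
print("yel",m.sum(),P[m].mean(0).round(4),rect(P*m[...,None],P[m].mean(0),.03,.09,.138))
# head: greyish spot next to the yellow
h=(P[...,2]>.139)&(P[...,2]<.15)&near&(np.hypot(P[...,0]-.571,P[...,1]-.388)<.02)
uv=np.argwhere(h).mean(0)[::-1]; print("head",h.sum(),P[h].mean(0).round(4),uv,onplane(c,[uv],.144).round(4))
E
python3 m.py
```

```text
[0.56503074 0.38821333 0.26762266] [-3.61048230e-04  8.17533893e-01  5.75879335e-01 -1.09282076e-03] 0.060372944681198616
stand (np.int64(4409), 556.8, 341.5, 159.8, 50.0, 70.02)
yel 333 [0.5762 0.393  0.1204] (np.int64(291), 575.4, 388.9, 13.6, 14.5, 72.31)
head 108 [0.5757 0.3891 0.1432] [329.22222222 194.14814815] [[0.5758 0.3894 0.144 ]]
```

>>> play_rows(xyz=[[4,9,0],[4,9,20],[4,9,45],[4,9,70],[4,9,95],[4,9,120],[4,9,140],[4,9,152],[4,9,156],[4,9,156]], rot=[[0,0,-0.02],[0,0,-0.02],[0,0,-0.02],[0,0,-0.02],[0,0,-0.02],[0,0,-0.02],[0,0,-0.02],[0,0,-0.02],[0,0,-0.02],[0,0,-0.02]], grip=[1,1,1,1,1,1,1,1,1,1])

```text
time_s: 9.35
eef_pos: [0.577, 0.3862, 0.1137]
eef_rot: [0.0, 0.813, 0.582, 0.0]
wrist_force: [0.0, -0.1, -0.6]
opening: 1.0
grasp_force: 0.0
```

```bash
python3 - <<'E'
from h import *
cam("side"); o=readout.get_obs(); print(o["eef_pos"],o["wrist_force"])
c=cam("wrist"); save(c,"w4"); print(proj(c,[[.575,.389,.144]]))
E
```

```text
[0.57720627 0.38634709 0.11415989] [-0.16009739 -0.15578731  1.02807241]
[[307.8930197 316.9810496]]
```

View pics/w4.png

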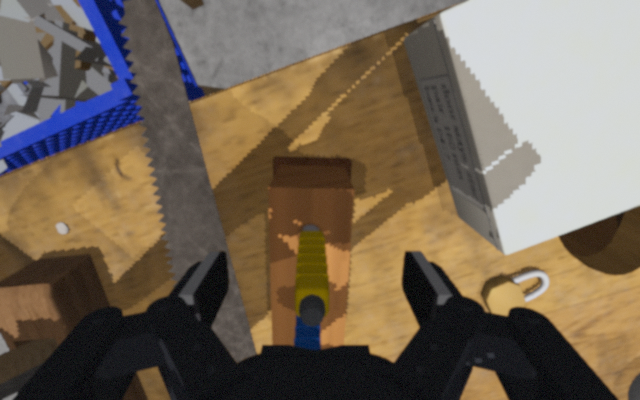

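The yellow head is at (313,310), midway between the fingers at 225 and 405. I'm nudging +3 mm in x and closing.

>>> play_rows(xyz=[[3,0,1],[3,0,1],[3,0,1],[3,0,1],[3,0,1],[3,0,1],[3,0,1],[3,0,1],[3,0,1],[3,0,1]], rot=[[0,0,0],[0,0,0],[0,0,0],[0,0,0],[0,0,0],[0,0,0],[0,0,0],[0,0,0],[0,0,0],[0,0,0]], grip=[1,0.5,0,0,0,0,0,0,0,0])

```text
time_s: 10.7
eef_pos: [0.5768, 0.3892, 0.1123]
eef_rot: [-0.0, 0.813, 0.582, -0.001]
wrist_force: [-5.2, 0.8, 3.2]
opening: 0.155
grasp_force: 58.4
```

>>> play_rows(xyz=[[0,0,-8],[0,0,-25],[0,0,-45],[0,0,-65],[0,0,-85],[0,0,-105],[0,0,-125],[0,0,-140],[0,0,-145],[0,0,-145]], rot=[[0,0,0],[0,0,0],[0,0,0],[0,0,0],[0,0,0],[0,0,0],[0,0,0],[0,0,0],[0,0,0],[0,0,0]], grip=[0,0,0,0,0,0,0,0,0,0])

```text
time_s: 11.95
eef_pos: [0.5776, 0.3889, 0.2572]
eef_rot: [-0.0, 0.813, 0.582, -0.0]
wrist_force: [0.0, -0.2, -1.3]
opening: 0.154
grasp_force: 58.5
```

>>> play_rows(xyz=[[-30,14,0],[-80,38,0],[-133,63,0],[-188,89,0],[-243,115,0],[-298,141,0],[-353,167,0],[-408,193,0],[-463,219,0],[-510,241,0]], rot=[[0,0,-0.02],[0,0,-0.06],[0,0,-0.11],[0,0,-0.16],[0,0,-0.21],[0,0,-0.26],[0,0,-0.31],[0,0,-0.36],[0,0,-0.4],[0,0,-0.426]], grip=[0,0,0,0,0,0,0,0,0,0])

```text
time_s: 13.2
eef_pos: [0.6409, -0.1737, 0.256]
eef_rot: [-0.001, 0.672, 0.741, -0.0]
wrist_force: [0.9, 0.0, -1.3]
opening: 0.153
grasp_force: 58.4
```

>>> play_rows(xyz=[[-15,0,0],[-30,0,0],[-40,0,0],[-47,0,0],[-47,0,12],[-47,0,26],[-47,0,40],[-47,0,52],[-47,0,60],[-47,0,60]], rot=[[0,0,0],[0,0,0],[0,0,0],[0,0,0],[0,0,0],[0,0,0],[0,0,0],[0,0,0],[0,0,0],[0,0,0]], grip=[0,0,0,0,0,0,0,0,0,0])

```text
time_s: 14.45
eef_pos: [0.6457, -0.2181, 0.1963]
eef_rot: [-0.001, 0.672, 0.741, -0.0]
wrist_force: [-1.0, -0.3, -2.2]
opening: 0.153
grasp_force: 58.5
```

```bash
python3 - <<'E'
from h import *
cam("scene"); cam("side"); o=readout.get_obs(); p=o["eef_pos"]; print(p,o["eef_rot"])
tip=T_tool(o)@[0,0,.102,1]; print(tip)
c=cam("wrist"); s=cam("side"); s2=cam("scene")
out=[]
for n,k in(("wrist",c),("side",s),("scene",s2)):
    pt=proj(k,[tip[:3]])[0]; ph=proj(k,[[.646,-.2186,.068]])[0]; print(n,"tip",pt,"hole",ph)
    u,v=map(int,(pt+ph)/2); u=max(32,u); v=min(400-33,v)
    g=k["color"][v-32:v+33,u-32:u+33]; print("origin",u-32,v-32); out.append(cv2.resize(g[:,:,::-1],(390,390) if n=="wrist" else (390,390),interpolation=cv2.INTER_CUBIC)); 
cv2.imwrite("pics/w5.png",np.hstack(out[:2])); cv2.imwrite("pics/w5c.png",out[2])
E
```

```text
[ 0.64632883 -0.21844802  0.19769632] [3.18884438e-04 6.71654765e-01 7.40864202e-01 8.84856312e-05]
[ 0.64638915 -0.21847834  0.09569634  1.        ]
wrist tip [314.48741197 205.12273212] hole [314.07827511 194.79279112]
origin 282 167
side tip [321.40544633 168.14442593] hole [321.41128327 174.91369416]
origin 289 139
scene tip [380.15754326 197.06330932] hole [379.30670908 203.67331787]
origin 347 168
```

View pics/w5.png

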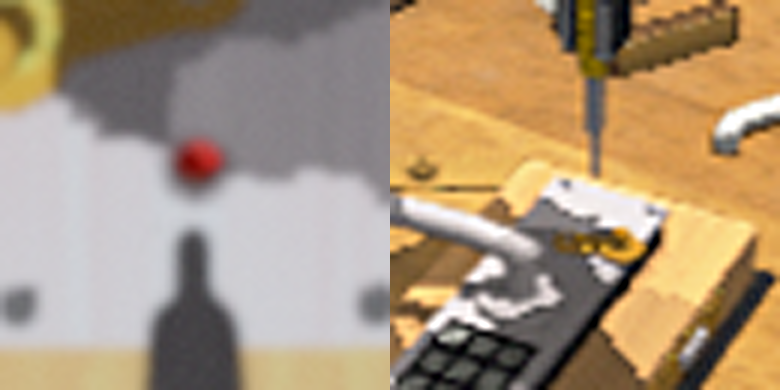

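In the left crop (wrist) the hole is at pixel (314.8,194.2) and the nose end is near (314.2,205). The right crop (side) shows the nose end at (323.5,168.3), upright above the plate. I'll go lower so that parallax stops mattering, then compare again.

>>> play_rows(xyz=[[0,0,3],[0,0,6],[0,0,9],[0,0,12],[0,0,15],[0,0,18],[0,0,21],[0,0,22],[0,0,22],[0,0,22]], rot=[[0,0,0],[0,0,0],[0,0,0],[0,0,0],[0,0,0],[0,0,0],[0,0,0],[0,0,0],[0,0,0],[0,0,0]], grip=[0,0,0,0,0,0,0,0,0,0])

```text
time_s: 15.95
eef_pos: [0.6462, -0.2183, 0.1754]
eef_rot: [0.0, 0.672, 0.741, 0.0]
wrist_force: [-0.2, 0.0, -1.3]
opening: 0.148
grasp_force: 58.5
```

```bash
python3 - <<'E'
from h import *
cam("scene"); cam("side"); o=readout.get_obs(); p=o["eef_pos"]; print(p,o["wrist_force"])
tip=T_tool(o)@[0,0,.102,1]; print(tip)
c=cam("wrist"); H=np.array([.646,-.2186,.068])
print("tip",proj(c,[tip[:3],tip[:3]+[0,.0025,0]]),"hole",proj(c,[H,H+[.001,0,0],H+[0,.001,0]]))
u,v=map(int,proj(c,[H])[0]); g=c["color"][v-25:v+35,u-30:u+30]; print("origin",u-30,v-25)
hsv=cv2.cvtColor(c["color"],cv2.COLOR_RGB2HSV); m=(hsv[...,1]>120)&((hsv[...,0]<8)|(hsv[...,0]>170)); m[:v-15]=0;m[v+15:]=0;m[:,:u-15]=0;m[:,u+15:]=0
print("red",m.sum(),np.argwhere(m).mean(0)[::-1], "button pred",proj(c,[H-[0,0,.014]]))
G=cv2.cvtColor(c["color"],cv2.COLOR_RGB2GRAY); print(G[v-8:v+22,u-6:u+8])
cv2.imwrite("pics/w6.png",cv2.resize(g[:,:,::-1],(600,600),interpolation=cv2.INTER_CUBIC))
E
```

```text
[ 0.64617846 -0.21835743  0.17548013] [-0.65413797 -0.45016598 -1.07103163]
[ 0.64620676 -0.21837538  0.07348013  1.        ]
tip [[314.48716102 205.12284803]
 [314.79070401 202.15014701]] hole [[314.21808076 203.12084913]
 [315.44642536 203.2334969 ]
 [314.33630667 201.95727152]]
origin 284 178
red 42 [314.5        201.38095238] button pred [[314.25991193 197.80056054]]
[[ 98  97  96  97 109 121 128 134 136 137 138 136 136 135]
 [ 98  96  94 100 103 110 123 128 133 135 138 135 136 135]
 [ 97  96  95  93  96 100 108 119 122 125 130 133 133 134]
 [ 96  92  92  86  87  94 100 107 112 114 117 127 127 132]
 [ 99  93  85  78  75  78  84  91  99 101 108 114 122 128]
 [105  90  78  71  62  60  64  72  81  92  96 103 114 125]
 [133 102  78  60  50  45  43  54  73  79  87  96 106 122]
 [156 119  84  59  47  49  37  52  63  73  79  89 103 119]
 [171 135  97  74  59  55  51  57  60  72  82  95 107 117]
 [181 148 116  87  69  60  58  62  67  79  93 113 122 124]
 [188 160 129 100  78  66  64  68  77  97 116 137 139 133]
 [194 172 141 113  82  70  68  69  86 112 141 153 153 150]
 [199 183 156 119 
[... 344 characters left out ...]
1 181 141  93  74  69  77 121 171 199 207 206 204]
 [209 200 180 138  93  69  71  75 115 163 193 205 207 206]
 [206 198 172 130  87  71  66  72 100 145 183 199 204 205]
 [199 183 156 113  77  73  70  74  85 121 161 186 199 203]
 [182 157 121  88  72  69  68  68  70  93 126 162 187 200]
 [153 115  90  76  67  66  67  71  69  70  92 128 165 190]
 [121  86  66  66  67  69  68  68  69  68  72  98 139 175]
 [ 97  70  63  68  64  70  69  67  70  66  67  79 115 160]
 [ 87  69  67  68  70  69  66  66  68  68  68  69  98 146]
 [ 79  67  67  68  68  65  67  65  68  66  66  69  86 134]
 [ 75  66  66  68  66  65  68  66  68  66  66  68  81 128]
 [ 74  65  65  66  69  67  66  68  67  69  67  65  74 121]]
```

View pics/w6.png

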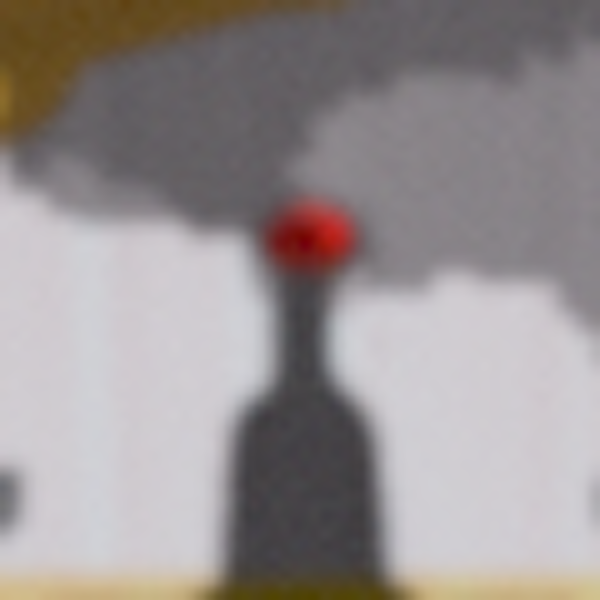

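The crop (×10, origin (284,178)) shows the hole centred near column 314.8, row 202.9. The nose end is about 1.7 mm towards -y and 0.6 mm towards -x of it. I'm correcting and entering slowly.

>>> play_rows(xyz=[[1,0.4,0],[1.7,0.6,0],[1.7,0.6,2],[1.7,0.6,4],[1.7,0.6,5],[1.7,0.6,6],[1.7,0.6,7],[1.7,0.6,8],[1.7,0.6,8.5],[1.7,0.6,8.5]], rot=[[0,0,0],[0,0,0],[0,0,0],[0,0,0],[0,0,0],[0,0,0],[0,0,0],[0,0,0],[0,0,0],[0,0,0]], grip=[0,0,0,0,0,0,0,0,0,0])

```text
time_s: 17.35
eef_pos: [0.6465, -0.2165, 0.1667]
eef_rot: [-0.0, 0.672, 0.741, -0.0]
wrist_force: [0.5, -0.5, -0.6]
opening: 0.157
grasp_force: 58.5
```

>>> play_rows(xyz=[[0,0,1],[0,0,2],[0,0,3],[0,0,4],[0,0,5],[0,0,6],[0,0,7],[0,0,8],[0,0,9],[0,0,9]], rot=[[0,0,0],[0,0,0],[0,0,0],[0,0,0],[0,0,0],[0,0,0],[0,0,0],[0,0,0],[0,0,0],[0,0,0]], grip=[0,0,0,0,0,0,0,0,0,0])

```text
time_s: 18.6
eef_pos: [0.6465, -0.2165, 0.1577]
eef_rot: [-0.0, 0.672, 0.741, -0.0]
wrist_force: [0.5, 0.5, -1.4]
opening: 0.154
grasp_force: 58.5
```

Free entry with no side force. Next I press 6 mm slowly.

>>> play_rows(xyz=[[0,0,0.7],[0,0,1.4],[0,0,2.1],[0,0,2.8],[0,0,3.5],[0,0,4.2],[0,0,4.9],[0,0,5.5],[0,0,6],[0,0,6]], rot=[[0,0,0],[0,0,0],[0,0,0],[0,0,0],[0,0,0],[0,0,0],[0,0,0],[0,0,0],[0,0,0],[0,0,0]], grip=[0,0,0,0,0,0,0,0,0,0])

```text
time_s: 19.85
eef_pos: [0.6466, -0.2166, 0.1519]
eef_rot: [0.0, 0.672, 0.741, 0.0]
wrist_force: [-0.8, 0.4, 2.1]
opening: 0.157
grasp_force: 58.9
```

>>> play_rows(xyz=[[0,0,0.3],[0,0,0.6],[0,0,0.9],[0,0,1.2],[0,0,1.5],[0,0,1.7],[0,0,2],[0,0,2],[0,0,2],[0,0,2]], rot=[[0,0,0],[0,0,0],[0,0,0],[0,0,0],[0,0,0],[0,0,0],[0,0,0],[0,0,0],[0,0,0],[0,0,0]], grip=[0,0,0,0,0,0,0,0,0,0])

```text
time_s: 21.1
eef_pos: [0.6468, -0.2167, 0.151]
eef_rot: [0.001, 0.672, 0.741, 0.0]
wrist_force: [-2.0, 1.1, 8.6]
opening: 0.155
grasp_force: 59.9
```

```bash
python3 - <<'E'
from h import *
f=[]
for i in range(4): cam("side"); o=readout.get_obs(); f.append(np.r_[o["wrist_force"],o["eef_pos"][2]])
print(np.round(f,4))
E
```

```text
[[-1.9627  0.6429  9.0962  0.151 ]
 [-2.7133  1.0768  8.6152  0.151 ]
 [-2.0073  0.2432  9.1493  0.151 ]
 [-3.1783  1.7677  7.9782  0.151 ]]
```

The arm stopped at TCP z = 0.151, which puts the tip at 0.049, exactly the button's stop. The push is about 10 N, above the 4.5 N needed and well below 30 N. Handing in.

```bash
python3 -c "
from bench import ctrl
print(ctrl.hand_in())"
```

```text
the job is handed in; nothing more can be done
None
```

I handed the job in with the cover swung about 1.3 rad clear and the yellow punch still gripped and upright in the reset hole. It holds the button at its stop with about 10 N; the hand-in call returned no verdict, so I don't have the judged result.

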